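Poke the stuck blue cell out of its yellow holder

ROBOT

A 7-joint arm with a two-finger parallel gripper is mounted at the origin on the work surface. World frame = base frame: x ahead of the robot, y to its left, z up, the work surface at z = 0. Lengths are in m, angles in rad, forces in N, time in s.
With the tool pointing down it reaches from about 0.4 to 0.85 m from the base axis. Payload 10.4 kg.
Tool frame: the origin (TCP) lies on the front face of the gripper's body, between the roots of the fingers; the fingertips stand 73 mm ahead of it and the grasp point (between the pads) lies 54 mm ahead of it; x points along the fingers, y is the direction in which the jaws open and shut, and the axes are right-handed (so a half turn about x gives the same grasp; the last joint's range is limited). The gripper opens to 85 mm and grips with 20 to 120 N. Pads are 22 mm wide; open, the fingers measure 114 mm over their backs; the gripper's body (76 mm by 85 mm) begins 54 mm behind the grasp point. The pads swing forward as they close: fully open they stand 13 mm farther back than shut.
Start: joints at [1.299, 0.332, -0.065, 1.46, 0.022, 1.35, -0.088], TCP at [0.154, -0.606, 0.304] pointing down, gripper open.
Joint ranges: [-2.6, 2.6], [-0.5, 2.12], [-1.47, 1.34], [0.16, 2.42], [-1.27, 4.41], [0.06, 2.06], [-2.6, 2.6]. Speed limits (rad/s): [2.22, 2.22, 2.79, 2.79, 3.14, 3.14, 3.14].

INTERFACE

Orientations are given as a unit quaternion [x, y, z, w].
In Python, from workcell import manip gives the robot as it stands. The module is installed in compiled form; this text tells all that it offers.
- The arm moves only by the tool arm_command, never from a script. Its argument "moves" is a list that holds one entry, the list of rows, each a list of 5 numbers: the closure, from 0 (fully open) to 1 (shut), then the shift along the tool's x, y, z in units of 25 mm (1.0 is 25 mm), then the turn about the tool's x in degrees. A call has 1 to 12 rows; each row shifts and turns the commanded pose from where the row before left it, along the tool's axes as they then stand; what a row does not reach is not made up. A row lasts 1/12 s, in which the tool goes at most 41.7 mm and 7.16 degrees, less where a joint would pass 70% of its speed; a pose out of reach is approached as far as the arm can. A call is refused whole if a number of a shift passes 1 or a number of a turn 7.16, either way. A call with a gripper value outside its range is refused whole. The fingers move at their own pace and stop on an object; "force" is the grip in N (left out, the last holds). Time passes only in rows, so rows that do not move let the fingers close. It gives the time, the measured TCP pose, the force and the opening at its end, in the units of the state.
- manip.get_obs(): the state, without advancing time (a new reading comes with each control period).
- manip.camera(name): name is "scene" or "top" or "wrist"; returns the picture (420x560x3 uint8, red, green, blue); there is no depth.
- manip.camera_info(name): a dict with "vfov" (degrees; the focal length in pixels is half the picture's height over the tangent of half this angle, whatever the lens; pixels are square), "cx", "cy" (the principal point, pixels), "pose" (4x4, takes a point from camera to world coordinates). Camera axes: x right, y down, z forward; pixel columns grow to the right and rows downward; lengths in m; the calibration is good to about 2 mm. A picture is of the moment at which its call begins: read the wrist's pose just before it. camera_info takes no time and is no camera call; for the wrist camera it gives the pose at the moment of the call.
- manip.hand_in(): hands the job in, once; it reports no verdict.
Trained networks look in the newest picture that a camera, given by its name, has taken for a name from the list of things; names that differ only in an ending like _2 or _b are one class to them, and where a whole thing is asked for, a point or a joint stands for the part that bears it (a point fixed in the world has none). Each returns a list of dicts, best first, with "confidence" (0 to 1); they miss things now and then, are a little off and sometimes report something else, mostly with a low value. They report only what shows in the picture. A call takes as long as a camera call. They do not tell look-alikes from the thing itself.
- manip.regions_of(query, camera): "mask" (420x560 bool, what is visible of it) and "rect" ([left, top, right, bottom] in pixels, round what is visible of it).
- manip.pinpoint(query, camera): "pixel" ([row, column] in pixels: a listed point, or the origin of a listed thing).
The state is a dict: "clock": time; "joint_pos": joint angles; "joint_velocities": joint speeds; "tau": joint torques, N m; "position": TCP position; "ee_rot": TCP orientation; "ft_force": force on the tool from outside, world axes, zero at the start; "torque": the same for the moment, N m; "grip_width": opening from 0.0 (shut) to 1.0 (fully open).
Only numpy, scipy, OpenCV 4.12 (cv2) and the standard library are available. Lean on these libraries where they do the work, as an engineer would, in place of code of your own. Each camera call takes 0.05 s, during which the arm holds its last target.

TASK

Carry the yellow holder, upright, to the ejector disc, feel for the pin with the hole in its underside and press the holder gently down until it sits flat on the disc and the pin has poked the blue cell up; the disc and its pin must never take more than 35 N. Then, leaving the holder seated on the disc, draw the cell out by its raised end, keep it upright and set it down gently, standing, in the white dish. Leave the wash bottle, the sample jar and the plug board where they are.

Things in the scene. Friction and masses are not known exactly. Their poses are not given: they have to be found in the camera images.
- holder_center (a point): Centre (half-way up) of the loose orange-yellow plastic holder block: 66 mm long (its x axis), 44 mm wide (y), 34 mm high (z up), 0.10 to 0.21 kg, standing on the bench. In the middle of its top is a round recess, 26 mm across and 26 mm deep, holding the cell. Below the recess an 8 mm floor with the access hole.
- holder_hole (a point): Centre of the access hole at the holder's underside (17 mm below holder_center): square, 10 by 10 mm along the holder's x and y, sharp-edged, straight through the 8 mm floor to the cell. Two sprung plungers in the recess wall grip the cell: pushing it up takes roughly 5 to 10 N until it has risen about 9 mm, then they let go and it is loose.
- cell_center (a point): Centre of the blue cylinder cell with steel band and cap: 24 mm diameter, 25 mm high, z up, about 50 g. At first in the holder's recess with its top 1 mm below the holder's top, so it cannot be pinched. With the holder seated on the disc and the pin through its hole, the cell stands about 14 mm proud of the holder, loose, resting on the pin.
- ejector: Ejector: heavy dark steel disc fixed to the bench, 96 mm diameter, 14 mm thick; origin at the centre of its underside on the bench, z up. One upright rigid steel pin rises from its top (see ejector_top).
- ejector_top (a point): Centre of the disc's top face, 14 mm above the bench. The pin: 7 mm diameter, flat end, 23 mm above the disc's top (tip 37 mm above the bench). It is clamped on an eccentric: its axis stands 6 mm from this point, in a horizontal direction that differs every time and that neither this pose nor its yaw tells: find it by feel or by looking.
- dish: Shallow open white plastic dish fixed to the bench: 140 mm (x) by 110 mm (y), 15 mm high, walls and floor 3 mm; origin at the centre of its underside.
- wash_bottle: Bystander: loose white bottle with red cap, 60 mm diameter, 150 mm high; origin at the centre of its underside.
- sample_jar: Bystander: loose clear jar with blue lid, 56 mm diameter, 55 mm high; origin at the centre of its underside.
- plug_board: Bystander: loose orange-yellow double plate, 100 by 80 mm, 18 mm high, with a black round dial to 36 mm high in the middle; origin at the centre of its underside.
Things that resemble listed ones, but are neither listed nor needed, are in the scene too. What is shaped like the part that bears holder_center but grey or red is not meant. Of the things that look like the dish, take the one that is farthest to the robot's right at the start.

How it is judged:
On the way:
1. the holder sits flat on the disc over the pin and the cell has been poked up at least 12 mm (z of holder_center in the frame of ejector between 0.029 and 0.0335 m and horizontal distance between holder_center and ejector below 0.012 m and angle between holder_center's own z axis and vertical below 0.08 rad and z of cell_center in the frame of holder_center between 0.0155 and 0.025 m and horizontal distance between cell_center and holder_center below 0.004 m), for 0.2 s.
At the end, for the whole second after the job is handed in: The holder sits flat (within 2.5 mm, 0.08 rad) on the ejector disc over the pin, within 12 mm of the disc's centre; the cell stands upright (within 0.1 rad) on the floor of the dish; both at rest and released (z of holder_center in the frame of ejector between 0.029 and 0.0335 m and horizontal distance between holder_center and ejector below 0.012 m and angle between holder_center's own z axis and vertical below 0.08 rad and x of cell_center in the frame of dish between -0.057 and 0.057 m and y of cell_center in the frame of dish between -0.042 and 0.042 m and z of cell_center in the frame of dish below 0.018 m and angle between cell_center's own z axis and vertical below 0.1 rad and linear speed of each of cell, holder below 0.02 m/s); the robot touches nothing.
It fails at once if the ejector disc or its pin takes more than 35 N (contact force between anything else and ejector above 35 N).
It fails at once if the cell is tipped by more than 0.7 rad (angle between cell_center's own z axis and vertical above 0.7 rad).
It fails at once if the holder is tipped by more than 0.5 rad (angle between holder_center's own z axis and vertical above 0.5 rad).
It fails at once if the cell is dropped (falls free faster than 0.5 m/s) (linear speed of cell above 0.5 m/s and contact force between cell and anything else below 0.1 N).
It fails at once if a bystander is moved by more than 20 mm (distance of any of wash_bottle, sample_jar, plug_board from where it was at the start of the episode above 0.02 m).
It also fails if it takes over 72 s, if anything falls off the work surface, if the arm or the gripper's body presses on something with over 40 N, if the wrist force passes 120 N, or if a joint passes its speed limit or range.

## Working session

There is one attempt and no reset: what is moved stays moved. The work goes in short steps, Python scripts to look and compute and a tool call to move; the robot and the scene stay as the last step left them, time stands still between calls to the robot, and variables do not carry over. Pictures are saved under pics/ and viewed, and the job is handed in when it is done.

Besides the shell and the picture viewer there is one more tool, called as name(argument=value, ...), one argument or row to a line, values as JSON. arm_command: Moves the arm, as the interface text tells. Its arguments: {"type":"object","properties":{"moves":{"type":"array","items":{"type":"array","items":{"type":"array","items":{"type":"number"}}}},"force":{"type":"number"}},"required":["moves"]}

```bash
ls; mkdir -p pics; cat > h.py <<'E'
import numpy as np, cv2
from workcell import manip
def save(name,fn):
    im=manip.camera(name); cv2.imwrite('pics/'+fn,cv2.cvtColor(np.asarray(im),cv2.COLOR_RGB2BGR)); return im
def ray(name,px,info=None):
    i=info or manip.camera_info(name); f=210/np.tan(np.radians(i['vfov'])/2)
    r,c=px; d=np.array([(c-i['cx'])/f,(r-i['cy'])/f,1]); P=np.array(i['pose'])
    return P[:3,3],P[:3,:3]@d
def atz(name,px,z,info=None):
    o,d=ray(name,px,info); return o+d*(z-o[2])/d[2]
def tri(rs):
    A=0;b=0
    for o,d in rs:
        d=d/np.linalg.norm(d);M=np.eye(3)-np.outer(d,d);A=A+M;b=b+M@o
    x=np.linalg.solve(A,b); return x,[np.linalg.norm(np.cross(x-o,d/np.linalg.norm(d))) for o,d in rs]
def proj(name,p,info=None):
    i=info or manip.camera_info(name); f=210/np.tan(np.radians(i['vfov'])/2)
    q=np.linalg.inv(np.array(i['pose']))@np.append(p,1); return q[1]/q[2]*f+i['cy'],q[0]/q[2]*f+i['cx']
E
python3 - <<'E'
from h import *
np.set_printoptions(precision=4,suppress=True)
print(manip.get_obs())
for n in ['scene','top','wrist']:
    print(n,manip.camera_info(n)); save(n,n+'0.png')
for n in ['scene','top']:
  for q in ['holder_center','holder_hole','cell_center','ejector','ejector_top','dish','wash_bottle','sample_jar','plug_board']:
    z={'holder_center':.017,'cell_center':.0205,'ejector_top':.014}.get(q,0)
    for d in manip.pinpoint(q,n): print(n,q,np.round(d['pixel'],1),round(d['confidence'],2),atz(n,d['pixel'],z))
E
```

```text
pics
{'clock': 0.0, 'joint_pos': array([ 1.2994,  0.3329, -0.0647,  1.4609,  0.0216,  1.3499, -0.0885]), 'joint_velocities': array([-0.0004,  0.0011, -0.0006, -0.0006,  0.0001, -0.001 ,  0.0004]), 'tau': array([ -0.0003, -62.544 ,   0.049 , -39.1609,   0.0162,   0.0098,
        -0.    ]), 'position': array([ 0.1538, -0.6055,  0.3031]), 'ee_rot': array([-0.7016, -0.0882,  0.7017, -0.0872]), 'ft_force': array([ 0.149 , -0.1177, -0.6582]), 'torque': array([ 0.001, -0.027,  0.039]), 'grip_width': 0.9996093928611395}
scene {'vfov': 45.70305654604358, 'cx': 283.27435789989494, 'cy': 221.27362670584668, 'pose': array([[ 0.6227,  0.56  , -0.5465,  1.2669],
       [ 0.7823, -0.4614,  0.4185, -0.5257],
       [-0.0178, -0.6881, -0.7254,  1.029 ],
       [ 0.    ,  0.    ,  0.    ,  1.    ]])}
top {'vfov': 52.6624106014078, 'cx': 277.1053417244828, 'cy': 208.1632247807019, 'pose': array([[-0.0152, -0.9753,  0.2202,  0.3581],
       [-0.9999,  0.0144, -0.0053,  0.0165],
       [ 0.002 , -0.2203, -0.9754,  0.9567],
       [ 0.    ,  0.    ,  0.    ,  1.    ]])}
wrist {'vfov': 58.241639748745406, 
[... 1291 characters left out ...]
.5246 0.3755 0.    ]
top holder_hole [274.4 150.1] 0.79 [0.4268 0.297  0.    ]
top holder_hole [222.3 171.3] 0.78 [0.5444 0.2544 0.    ]
top cell_center [221.4 167.5] 0.55 [0.5426 0.2579 0.0205]
top ejector [227.7 263.3] 0.85 [0.5287 0.0436 0.    ]
top ejector_top [225.6 266.1] 0.98 [0.531  0.0368 0.014 ]
top dish [256.1 385.1] 0.89 [ 0.4597 -0.2305  0.    ]
top dish [220.3 165.1] 0.74 [0.5493 0.2688 0.    ]
top dish [304.6 305.7] 0.63 [ 0.3558 -0.0483  0.    ]
top wash_bottle [160.7 142.2] 0.84 [0.6941 0.3292 0.    ]
top sample_jar [157.  414.3] 0.94 [ 0.694  -0.3168  0.    ]
top sample_jar [222.3 163.6] 0.67 [0.5447 0.272  0.    ]
top plug_board [147.8 302. ] 0.65 [ 0.721  -0.0504  0.    ]
```

View pics/top0.png

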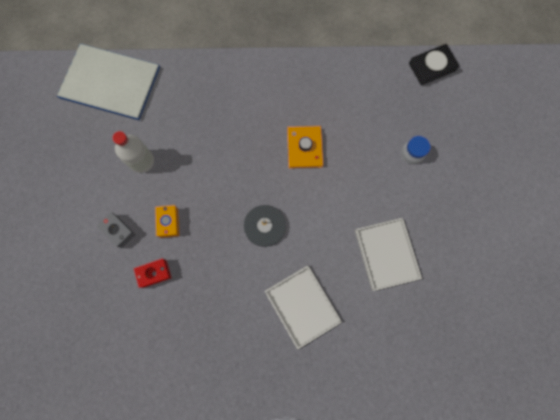

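View pics/scene0.png

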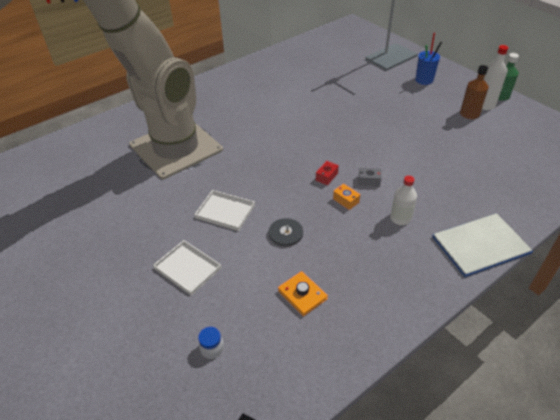

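View pics/wrist0.png

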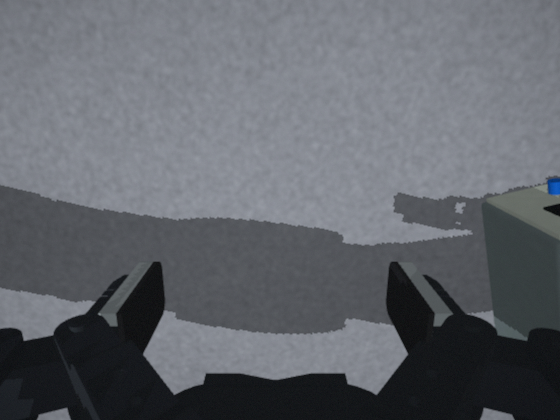

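```bash
python3 - <<'E'
from h import *
from scipy.spatial.transform import Rotation as R
np.set_printoptions(precision=4,suppress=True)
print(R.from_quat(manip.get_obs()['ee_rot']).as_matrix())
im=cv2.imread('pics/top0.png')
a=cv2.resize(im[190:300,80:210],None,fx=5,fy=5,interpolation=3)
b=cv2.resize(im[190:300,230:310],None,fx=5,fy=5,interpolation=3)
cv2.imwrite('pics/c0.png',cv2.resize(np.hstack([a,b]),None,fx=.75,fy=.75))
P=np.array(manip.camera_info('wrist')['pose']);o=manip.get_obs();Rt=R.from_quat(o['ee_rot']).as_matrix()
print('cam in tool',Rt.T@(P[:3,3]-o['position']),Rt.T@P[:3,:3])
E
```

```text
[[ 0.0001  0.2462 -0.9692]
 [-0.0002 -0.9692 -0.2462]
 [-1.      0.0002 -0.    ]]
cam in tool [-0.0691  0.0001 -0.0698] [[ 0.0002 -0.2777  0.9607]
 [ 1.      0.0005 -0.    ]
 [-0.0004  0.9607  0.2777]]
```

View pics/c0.png

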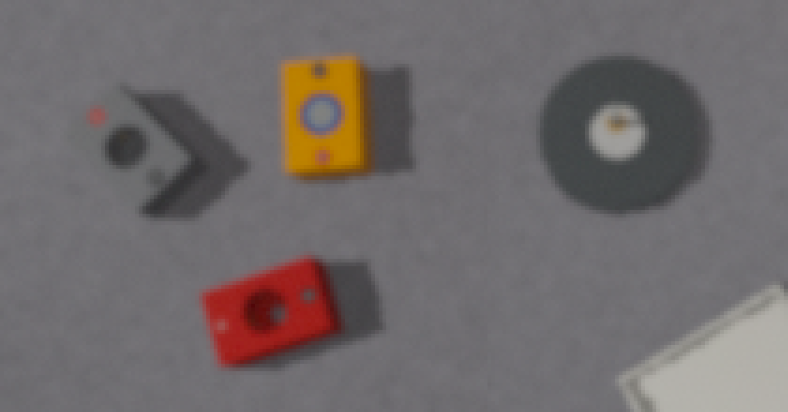

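arm_command(
  moves=[
    [[0,0,0,-1,7.1],[0,0,0,-1,7.1],[0,0,-1,-1,0],[0,0,-1,-1,0],[0,0,-1,-1,0],[0,0,-1,-1,0],[0,0,-1,-1,0],[0,0,-1,-1,0],[0,0,-1,-1,0],[0,0,-1,-1,0],[0,0,-1,-1,0],[0,0,-1,-1,0]],
  ],
)

```text
clock: 2.05
position: [0.4537, -0.3449, 0.3042]
ee_rot: [0.707, 0.0, -0.707, 0.0]
ft_force: [1.1, -1.2, 0.6]
grip_width: 1.003
```

arm_command(
  moves=[
    [[0,0,-1,-1,0],[0,0,-1,-1,0],[0,0,-1,-1,0],[0,0,-1,0,0],[0,0,-1,0,0],[0,0,-1,0,0],[0,0,-1,0,0],[0,0,-1,0,0],[0,0,-1,0,0],[0,0,-1,0,0],[0,0,-1,0,0],[0,0,-1,0,0]],
  ],
)

```text
clock: 3.05
position: [0.5273, -0.045, 0.3041]
ee_rot: [0.707, 0.0, -0.707, 0.0]
ft_force: [0.4, 0.6, 0.7]
grip_width: 0.995
```

arm_command(
  moves=[
    [[0,0,-1,0,0],[0,0,-1,0,0],[0,0,-0.5,0,0],[0,0,0,0,0],[0,0,0,0,0]],
  ],
)

```text
clock: 3.47
position: [0.5274, 0.0166, 0.304]
ee_rot: [0.707, 0.001, -0.707, 0.001]
ft_force: [-0.6, -0.9, -0.1]
grip_width: 1.0
```

```bash
cat > look.py <<'E'
from h import *
import sys,json
np.set_printoptions(precision=4,suppress=True)
fn=sys.argv[1]; o=manip.get_obs(); i=manip.camera_info('wrist'); save('wrist',fn+'.png')
np.save('pics/'+fn+'.npy',np.array(i['pose'])); print(o['position'],o['ee_rot'],o['ft_force'],o['grip_width'])
Z={'holder_center':.017,'cell_center':.0205,'ejector_top':.014}
for q in sys.argv[2:]:
    for d in manip.pinpoint(q,'wrist'): print(q,np.round(d['pixel'],1),round(d['confidence'],2),atz('wrist',d['pixel'],Z.get(q,0),i))
E
python3 look.py w1 ejector ejector_top
```

```text
[0.5274 0.0166 0.304 ] [ 0.7072  0.0007 -0.707   0.0009] [-0.6    -0.9022 -0.0679] 0.9997868238793263
ejector [158.6 250.3] 0.76 [0.5324 0.0409 0.    ]
ejector_top [162.2 250.2] 0.97 [0.5314 0.0402 0.014 ]
ejector_top [143.9  28.2] 0.74 [0.5484 0.2509 0.014 ]
```

View pics/w1.png

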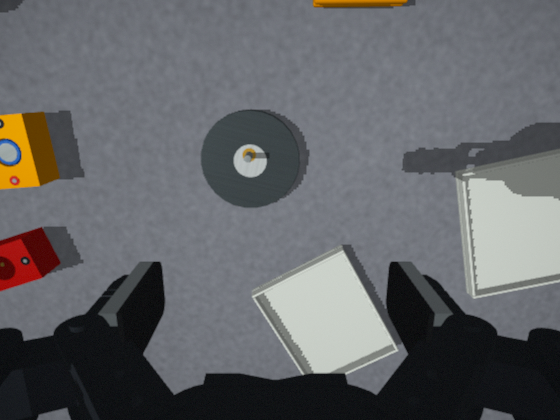

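```bash
python3 - <<'E'
from h import *
im=cv2.imread('pics/w1.png')
cv2.imwrite('pics/c1.png',cv2.resize(im[105:215,195:315],None,fx=5,fy=5,interpolation=3))
E
```

```text
(no output)
```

View pics/c1.png

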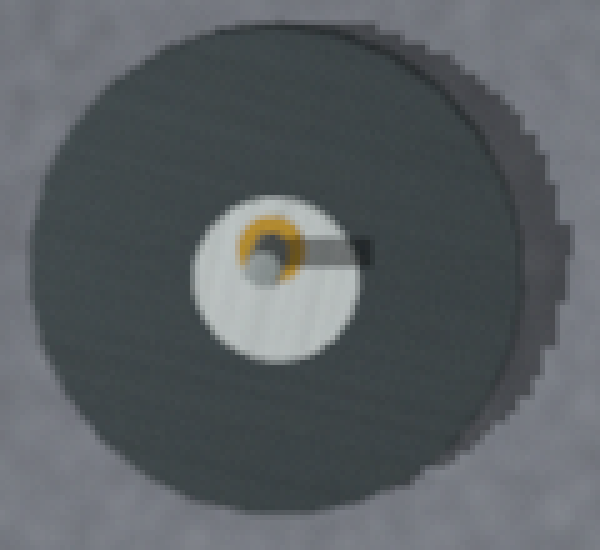

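```bash
python3 - <<'E'
from h import *
np.set_printoptions(precision=4,suppress=True)
i=manip.camera_info('wrist')
i=dict(i);i['pose']=np.load('pics/w1.npy')
print(i['pose'][:3,3])
f=lambda x,y:((y-2)/5+105,(x-2)/5+195)
for n,x,y,z in [('white',276,279,.014),('ring',270,249,.014),('tip',263,268,.037),('disc',277,268,.014),('disc0',277,268,.0)]:
    print(n,atz('wrist',f(x,y),z,i))
E
```

```text
[0.5972 0.0166 0.3731]
white [0.5331 0.0405 0.014 ]
ring [0.5389 0.0416 0.014 ]
tip [0.5392 0.0413 0.037 ]
disc [0.5353 0.0403 0.014 ]
disc0 [0.5328 0.0412 0.    ]
```

arm_command(
  moves=[
    [[0,0,-1,-0.6,0],[0,0,-1,0,0],[0,0,-1,0,0],[0,0,-1,0,0],[0,0,-1,0,0],[0,0,-1,0,0],[0,0.6,-1,0,0],[0,0.8,-1,0,0],[0,1,-1,0,0],[0,1,-0.8,0,0],[0,0,0,0,0],[0,0,0,0,0]],
  ],
)

```text
clock: 4.62
position: [0.5417, 0.2611, 0.2173]
ee_rot: [-0.706, -0.0, 0.708, -0.001]
ft_force: [0.8, -0.8, 0.8]
grip_width: 0.995
```

```bash
python3 look.py w2 holder_center holder_hole cell_center; python3 - <<'E'
from h import *
im=manip.camera('top') if 0 else None
for d in manip.regions_of('holder_center','wrist'):
    print(d['rect'],d['confidence'],cv2.minAreaRect(np.argwhere(d['mask'])[:,::-1].astype(np.float32)))
E
```

```text
[0.5417 0.2611 0.2173] [-0.7061 -0.0003  0.7081 -0.001 ] [ 0.7653 -0.8366  0.8086] 0.994637280057171
holder_center [187.3 281.2] 0.8 [0.5429 0.256  0.017 ]
holder_center [208.7 126.2] 0.68 [0.5262 0.372  0.017 ]
holder_center [318.9 244.8] 0.6 [0.4316 0.2851 0.017 ]
holder_hole [203.2 133.8] 0.92 [0.5253 0.3724 0.    ]
holder_hole [313.1 247. ] 0.6 [ 0.426   0.2846 -0.    ]
cell_center [185.7 278.3] 0.61 [0.545  0.2582 0.0205]
[66.4, 153.9, 183.2, 262.9] 0.9 ((123.25829315185547, 208.56256103515625), (99.32389068603516, 78.89881896972656), 40.179237365722656)
[242.9, 137.9, 311.4, 237.8] 0.7 ((276.3426818847656, 188.08956909179688), (99.908203125, 65.98474884033203), 86.90594482421875)
```

View pics/w2.png

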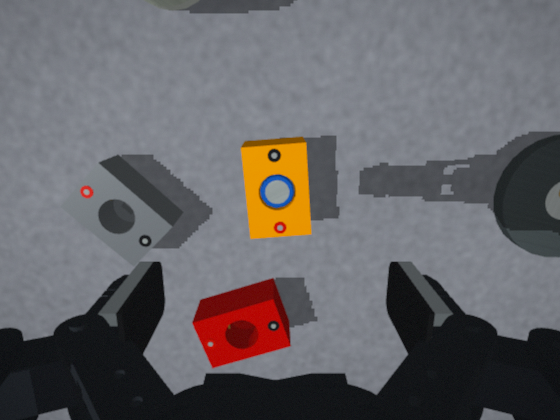

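```bash
python3 - <<'E'
from h import *
np.set_printoptions(precision=4,suppress=True)
i=dict(manip.camera_info('wrist'));i['pose']=np.load('pics/w2.npy')
im=cv2.imread('pics/w2.png')
hsv=cv2.cvtColor(im,cv2.COLOR_BGR2HSV)
m=cv2.inRange(hsv,(10,150,225),(30,255,255)); m[:,:230]=0;m[:,330:]=0;m[250:]=0
m=cv2.morphologyEx(m,cv2.MORPH_CLOSE,np.ones((3,3)))
c=max(cv2.findContours(m,0,2)[0],key=cv2.contourArea)
r=cv2.minAreaRect(c);print(r)
q=cv2.approxPolyDP(c,6,True)[:,0];print(q.tolist())
bp=cv2.boxPoints(r)
for s in (q,bp):
    W=np.array([atz('wrist',(p[1],p[0]),.034,i) for p in s]);print(W)
    print(W.mean(0))
    for k in range(len(W)):
        d=W[(k+1)%len(W)]-W[k];print(np.linalg.norm(d),np.degrees(np.arctan2(d[1],d[0])))
print('cell',atz('wrist',(191.5,277),.033,i))
b=(hsv[...,0]>100)&(hsv[...,0]<125)&(hsv[...,1]>130);b[:,:250]=0;b[:,305:]=0;b[:165]=0;b[220:]=0
e=cv2.fitEllipse(np.argwhere(b)[:,::-1].astype(np.float32));print(e)
print('cell',atz('wrist',(e[0][1],e[0][0]),.033,i))
cv2.imwrite('pics/c2.png',cv2.resize(im[130:250,220:340],None,fx=5,fy=5,interpolation=3))
# top view cell
t=cv2.imread('pics/top0.png');cv2.imwrite('pics/c3.png',cv2.resize(t[195:245,140:190],None,fx=10,fy=10,interpolation=3))
print(tri([ray('wrist',(191.5,277),i),ray('top',(220.5,165.7))]))
E
```

```text
((276.6517639160156, 190.42222595214844), (90.5603256225586, 63.67030334472656), 85.48600769042969)
[[304, 143], [242, 148], [251, 237], [310, 233]]
[[0.5778 0.2413 0.034 ]
 [0.5744 0.2828 0.034 ]
 [0.5104 0.2778 0.034 ]
 [0.5135 0.2355 0.034 ]]
[0.544  0.2593 0.034 ]
0.041607945682392025 94.71944157562919
0.06414754330412008 -175.50935709473208
0.04237534905390682 -85.75382849998357
0.06449906812610574 5.172310398738111
[[0.5745 0.2832 0.034 ]
 [0.5779 0.2408 0.034 ]
 [0.5135 0.2341 0.034 ]
 [0.5096 0.2796 0.034 ]]
[0.5439 0.2594 0.034 ]
0.042583388291361844 -85.37781471194067
0.064770827358219 -174.09308938265002
0.04564925223973987 94.92853841516805
0.06501863577042619 3.2006326985119395
cell [0.544  0.2592 0.033 ]
((276.7791442871094, 191.00021362304688), (29.044330596923828, 29.61756134033203), 83.68602752685547)
cell [0.5443 0.2594 0.033 ]
(array([0.543 , 0.2594, 0.0298]), [np.float64(0.00022876894786309673), np.float64(0.00022876894786306307)])
```

View pics/c2.png

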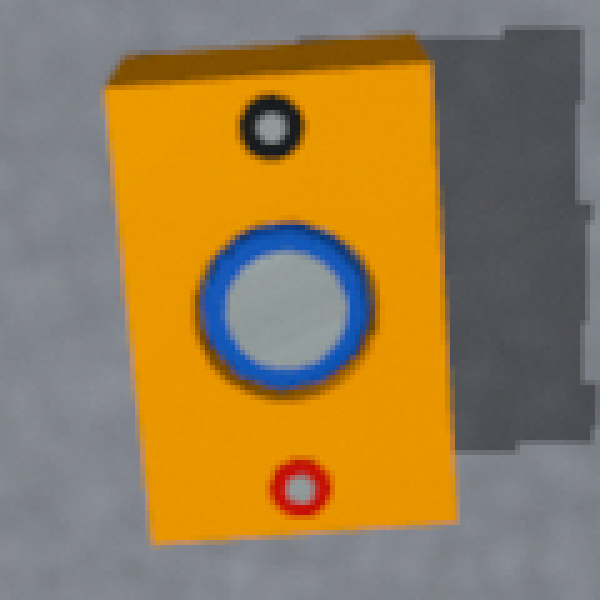

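View pics/c3.png

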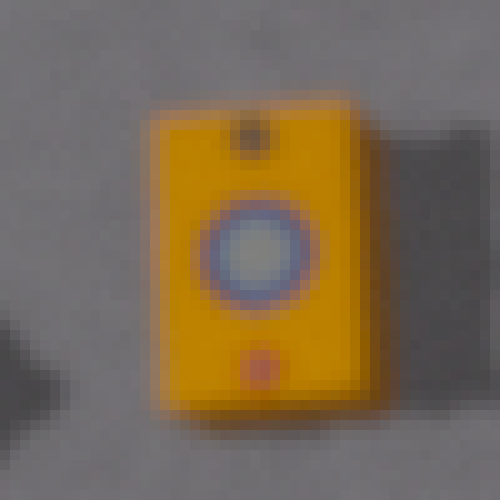

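arm_command(
  moves=[
    [[0,0,0.07,-0.1,-4.5],[0,1,0,0,0],[0,1,0,0,0],[0,1,0,0,0],[0,0.6,0,0,0],[0,0,0,0,0],[0,0,0,0,0]],
  ],
)

```text
clock: 5.45
position: [0.545, 0.2589, 0.1294]
ee_rot: [-0.707, -0.028, 0.707, -0.028]
ft_force: [0.9, 0.2, 0.8]
grip_width: 1.002
```

```bash
python3 look.py w3 cell_center
```

```text
[0.545  0.2589 0.1294] [-0.7065 -0.0277  0.7066 -0.0279] [0.9432 0.2219 0.8181] 1.0015095721240994
cell_center [235.2 273.4] 0.8 [0.5448 0.2595 0.0205]
```

View pics/w3.png

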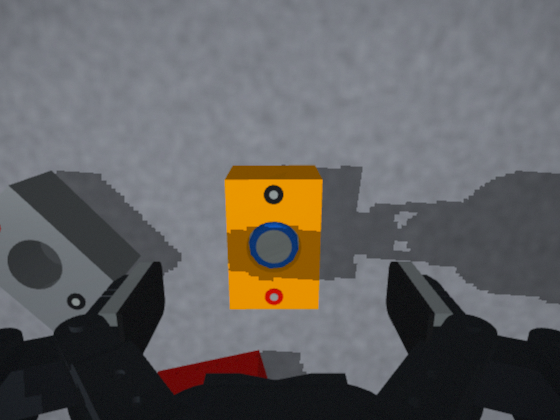

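```bash
python3 - <<'E'
from h import *
np.set_printoptions(precision=4,suppress=True)
i=dict(manip.camera_info('wrist'))
for p,z in [((245,273.5),.033),((258,140),.034),((205,52),.034),((325,90),.034),((265,140),.0),((172,53),.0),((180,226),.034),((180,322),.034),((309,229),.034),((309,319),.034),((195,273.5),.034),((296.5,273.5),.034)]: print(p,atz('wrist',p,z,i))
E
```

```text
(245, 273.5) [0.545  0.2602 0.033 ]
(258, 140) [0.5337 0.3235 0.034 ]
(205, 52) [0.5571 0.3634 0.034 ]
(325, 90) [0.4946 0.3495 0.034 ]
(265, 140) [0.5126 0.3356 0.    ]
(172, 53) [0.5641 0.3814 0.    ]
(180, 226) [0.5753 0.2841 0.034 ]
(180, 322) [0.5787 0.2409 0.034 ]
(309, 229) [0.5094 0.2797 0.034 ]
(309, 319) [0.5129 0.2349 0.034 ]
(195, 273.5) [0.57   0.2622 0.034 ]
(296.5, 273.5) [0.5181 0.2581 0.034 ]
```

arm_command(
  moves=[
    [[0.3,0,-0.04,0.02,0],[0.3,0,0,0,0],[0.3,0.5,0,0,0],[0.3,0.6,0,0,0],[0.3,0.6,0,0,0],[0.3,0.36,0,0,0],[0.3,0,0,0,0]],
  ],
)

```text
clock: 6.13
position: [0.5428, 0.2598, 0.0746]
ee_rot: [-0.705, -0.028, 0.708, -0.029]
ft_force: [-0.1, -0.2, -0.4]
grip_width: 0.7
```

arm_command(
  moves=[
    [[0.5,0,0,0,0],[0.6,0,0,0,0],[0.7,0,0,0,0],[0.8,0,0,0,0],[1,0,0,0,0],[1,0,0,0,0],[1,0,0,0,0]],
  ],
  force=60,
)

```text
clock: 6.72
position: [0.5441, 0.2605, 0.0776]
ee_rot: [0.707, 0.028, -0.706, 0.028]
ft_force: [0.8, -0.0, -0.6]
grip_width: 0.503
```

```bash
python3 look.py w4 
```

```text
[0.5441 0.2605 0.0776] [ 0.7067  0.0281 -0.7064  0.0281] [ 0.7863 -0.0074 -0.6079] 0.5030141215944339
```

View pics/w4.png

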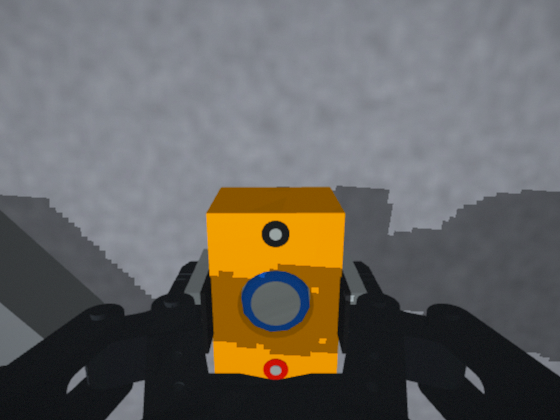

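```bash
python3 - <<'E'
from h import *
from scipy.spatial.transform import Rotation as R
np.set_printoptions(precision=4,suppress=True)
i=manip.camera_info('wrist');o=manip.get_obs();Rt=R.from_quat(o['ee_rot']).as_matrix()
im=cv2.imread('pics/w4.png');hsv=cv2.cvtColor(im,cv2.COLOR_BGR2HSV)
b=(hsv[...,0]>100)&(hsv[...,0]<125)&(hsv[...,1]>130);b[:260]=0;b[345:]=0;b[:,:235]=0;b[:,315:]=0
e=cv2.fitEllipse(np.argwhere(b)[:,::-1].astype(np.float32));print(e)
for p,z in [((e[0][1],e[0][0]),.033),((302,275.5),.033),((234,275.5),.034),((369.5,275.5),.034)]:
    w=atz('wrist',p,z,i);print(w,Rt.T@(w-o['position']))
E
```

```text
((275.20672607421875, 301.31036376953125), (53.57402038574219, 60.45286178588867), 89.72892761230469)
[0.5453 0.2603 0.033 ] [ 0.0446  0.0003 -0.0011]
[0.545  0.2602 0.033 ] [ 0.0446  0.0004 -0.0008]
[0.5701 0.2622 0.034 ] [ 0.0436  0.0004 -0.026 ]
[0.5185 0.258  0.034 ] [0.0436 0.0004 0.0258]
```

arm_command(
  moves=[
    [[1,-0.4,0,0,0],[1,-0.8,0,0,0],[1,-0.8,0,0,0],[1,-0.6,0,0,0],[1,0,0,0,0],[1,0,0,0,0]],
  ],
)

```text
clock: 7.27
position: [0.5444, 0.2607, 0.1432]
ee_rot: [0.707, 0.028, -0.706, 0.028]
ft_force: [0.7, -0.8, -3.4]
grip_width: 0.501
```

```bash
python3 look.py w5 
```

```text
[0.5444 0.2607 0.1432] [ 0.7072  0.0282 -0.7059  0.0279] [ 0.6673 -0.8201 -3.3826] 0.5010279727676646
```

View pics/w5.png

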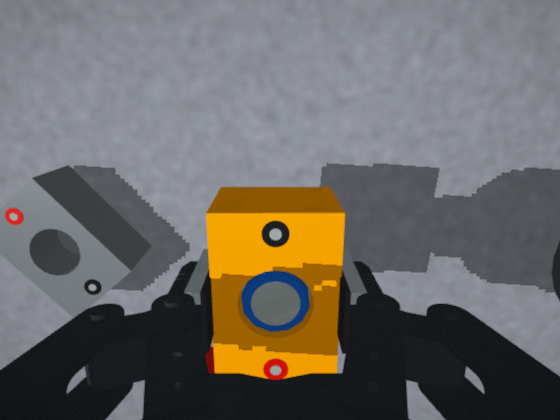

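arm_command(
  moves=[
    [[1,0,0.6,0,4.5],[1,0,0.9,0,0],[1,0,1,0.3,0],[1,0,1,0.5,0],[1,0,1,0.5,0],[1,0,1,0.5,0],[1,0,1,0.5,0],[1,0,1,0.4,0],[1,0,0.8,0.3,0],[1,0,0.4,0,0],[1,0,0,0,0],[1,0,0,0,0]],
  ],
)

```text
clock: 8.32
position: [0.4706, 0.0433, 0.142]
ee_rot: [-0.707, -0.0, 0.707, 0.0]
ft_force: [-0.7, -0.3, -2.8]
grip_width: 0.508
```

```bash
python3 look.py w6 ejector_top; python3 - <<'E'
from h import *
im=cv2.imread('pics/w6.png')
cv2.imwrite('pics/c6.png',cv2.resize(im[0:240,150:410],None,fx=2.5,fy=2.5,interpolation=3))
E
```

```text
[0.4706 0.0433 0.142 ] [-0.707  -0.0002  0.7072  0.    ] [-0.6607 -0.3313 -2.8451] 0.5077884743193488
ejector_top [105.1 281. ] 0.56 [0.5336 0.04   0.014 ]
```

View pics/w6.png

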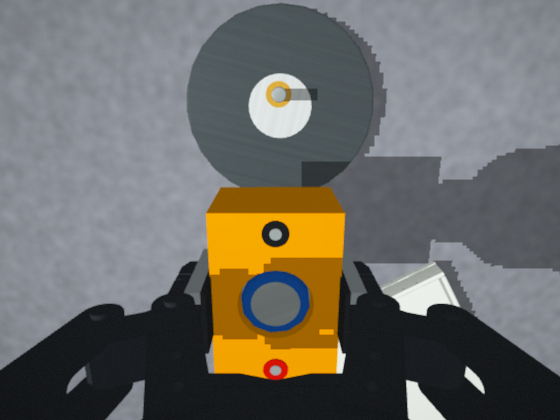

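Disc ahead of the held holder; pin at about (93,279), white patch (105,280). Refine.

```bash
python3 - <<'E'
from h import *
im=cv2.imread('pics/w6.png')
cv2.imwrite('pics/c6.png',cv2.resize(im[65:145,235:335],None,fx=8,fy=7.5,interpolation=3))
E
```

```text
(no output)
```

View pics/c6.png

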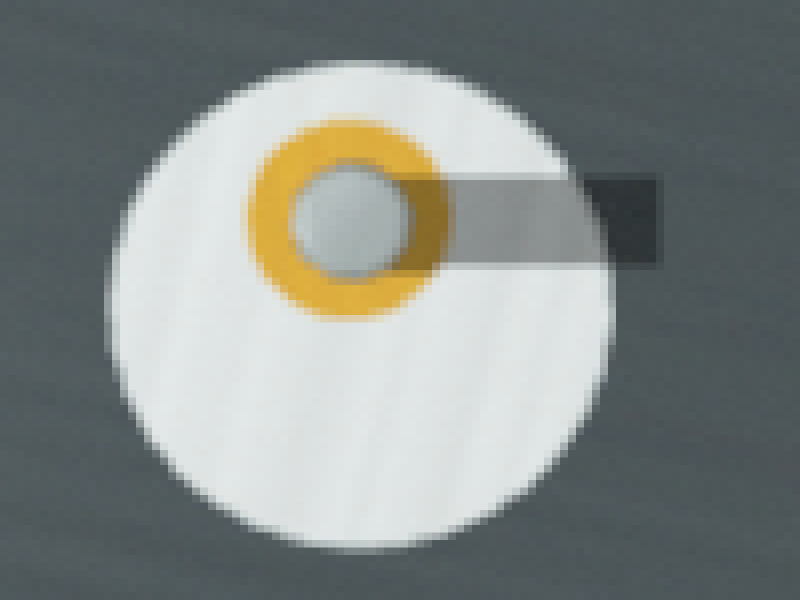

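```bash
python3 - <<'E'
from h import *
np.set_printoptions(precision=4,suppress=True)
i=dict(manip.camera_info('wrist'));i['pose']=np.load('pics/w6.npy')
f=lambda x,y:(65+y/7.5-.43,235+x/8-.44)
for n,x,y,z in [('tip',352,221,.037),('ring',350,220,.014),('white',361,305,.014)]: print(n,atz('wrist',f(x,y),z,i))
print('cell',atz('wrist',(301.3,275.2),.142-.0446,i))
print(manip.get_obs()['position'])
j=dict(i);j['pose']=np.load('pics/w1.npy')
print(tri([ray('wrist',f(352,221),i),ray('wrist',((268-2)/5+105,(263-2)/5+195),j)]))
E
```

```text
tip [0.5391 0.0415 0.037 ]
ring [0.539  0.0414 0.014 ]
white [0.5335 0.0407 0.014 ]
cell [0.4717 0.0429 0.0974]
[0.4707 0.0444 0.1422]
(array([0.5391, 0.0414, 0.0361]), [np.float64(6.019274157269429e-05), np.float64(6.0192741572667886e-05)])
```

arm_command(
  moves=[
    [[1,0,0.06,-0.5,0],[1,0,0,-0.8,0],[1,0,0,-0.8,0],[1,0,0,-0.62,0],[1,0,0,0,0],[1,0.4,0,0,0],[1,0.4,0,0,0],[1,0.12,0,0,0],[1,0,0,0,0],[1,0,0,0,0]],
  ],
)

```text
clock: 9.25
position: [0.5379, 0.0417, 0.119]
ee_rot: [-0.707, -0.0, 0.707, -0.001]
ft_force: [-0.3, -0.3, -2.5]
grip_width: 0.508
```

```bash
python3 - <<'E'
from h import *
np.set_printoptions(precision=4,suppress=True)
save('scene','s7.png');save('top','t7.png');o=manip.get_obs();print(o['position'],o['ft_force'],o['torque'])
a=cv2.imread('pics/s7.png')[190:260,240:330];b=cv2.imread('pics/t7.png')[190:260,220:310]
cv2.imwrite('pics/c7.png',cv2.resize(np.hstack([a,b]),None,fx=4.4,fy=4.4,interpolation=3))
E
```

```text
[0.5385 0.0416 0.1197] [-1.3261  0.3649 -3.0908] [-0.0245 -0.0207  0.0369]
```

View pics/c7.png

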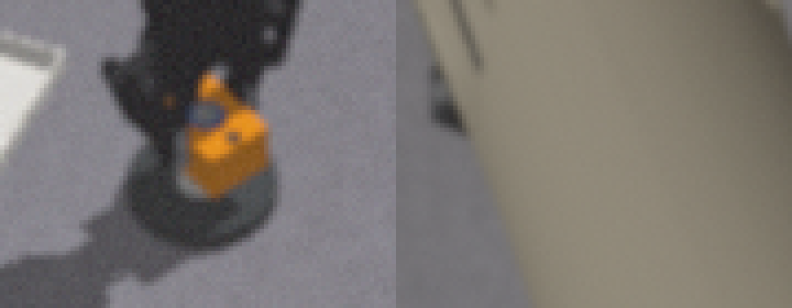

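arm_command(
  moves=[
    [[1,0.04,0,0,0],[1,0.04,0,0,0],[1,0.04,0,0,0],[1,0.04,0,0,0],[1,0,0,0,0]],
  ],
)

```text
clock: 9.77
position: [0.5383, 0.0415, 0.1152]
ee_rot: [-0.707, -0.0, 0.707, -0.0]
ft_force: [-0.0, 0.1, -1.9]
grip_width: 0.507
```

arm_command(
  moves=[
    [[1,0.04,0,0,0],[1,0,0,0,0]],
  ],
)

```text
clock: 9.93
position: [0.5384, 0.0415, 0.1142]
ee_rot: [-0.707, -0.0, 0.707, -0.0]
ft_force: [0.3, 0.5, -2.1]
grip_width: 0.506
```

arm_command(
  moves=[
    [[1,0.04,0,0,0],[1,0,0,0,0]],
  ],
)

```text
clock: 10.1
position: [0.5384, 0.0415, 0.1132]
ee_rot: [-0.707, -0.0, 0.707, -0.0]
ft_force: [-0.6, 0.0, -2.2]
grip_width: 0.501
```

arm_command(
  moves=[
    [[1,0.04,0,0,0],[1,0,0,0,0]],
  ],
)

```text
clock: 10.27
position: [0.5384, 0.0415, 0.1122]
ee_rot: [-0.707, -0.0, 0.707, -0.0]
ft_force: [0.5, 0.3, -4.4]
grip_width: 0.503
```

arm_command(
  moves=[
    [[1,0.04,0,0,0],[1,0,0,0,0]],
  ],
)

```text
clock: 10.43
position: [0.5384, 0.0416, 0.1112]
ee_rot: [-0.707, -0.0, 0.707, -0.0]
ft_force: [-0.1, -0.4, -3.2]
grip_width: 0.508
```

arm_command(
  moves=[
    [[1,0.04,0,0,0],[1,0,0,0,0]],
  ],
)

```text
clock: 10.6
position: [0.5384, 0.0416, 0.1103]
ee_rot: [-0.707, -0.0, 0.707, -0.0]
ft_force: [-1.4, -0.4, -2.1]
grip_width: 0.505
```

arm_command(
  moves=[
    [[1,0.04,0,0,0],[1,0.04,0,0,0],[1,0,0,0,0]],
  ],
)

```text
clock: 10.85
position: [0.5383, 0.0415, 0.1082]
ee_rot: [-0.707, -0.0, 0.707, -0.0]
ft_force: [-0.2, 0.7, -3.1]
grip_width: 0.503
```

arm_command(
  moves=[
    [[1,0.04,0,0,0],[1,0,0,0,0]],
  ],
)

```text
clock: 11.02
position: [0.5384, 0.0415, 0.1072]
ee_rot: [-0.707, -0.0, 0.707, -0.0]
ft_force: [0.4, 0.5, -2.4]
grip_width: 0.508
```

arm_command(
  moves=[
    [[1,0.04,0,0,0],[1,0,0,0,0]],
  ],
)

```text
clock: 11.18
position: [0.5386, 0.0416, 0.1065]
ee_rot: [0.707, 0.0, -0.707, 0.0]
ft_force: [0.0, -0.0, -1.1]
grip_width: 0.503
```

arm_command(
  moves=[
    [[1,0.04,0,0,0],[1,0,0,0,0]],
  ],
)

```text
clock: 11.35
position: [0.5388, 0.0416, 0.1057]
ee_rot: [0.707, 0.0, -0.707, 0.0]
ft_force: [-1.1, -0.1, 0.7]
grip_width: 0.5
```

arm_command(
  moves=[
    [[1,0.04,0,0,0],[1,0.04,0,0,0],[1,0,0,0,0]],
  ],
)

```text
clock: 11.6
position: [0.5385, 0.0416, 0.1033]
ee_rot: [0.707, 0.0, -0.707, 0.0]
ft_force: [0.3, 0.1, 0.3]
grip_width: 0.51
```

arm_command(
  moves=[
    [[1,0.04,0,0,0],[1,0.04,0,0,0],[1,0,0,0,0]],
  ],
)

```text
clock: 11.85
position: [0.5383, 0.0416, 0.1011]
ee_rot: [-0.707, -0.0, 0.707, -0.0]
ft_force: [0.1, 0.5, -1.3]
grip_width: 0.507
```

arm_command(
  moves=[
    [[1,0.04,0,0,0],[1,0.04,0,0,0],[1,0,0,0,0]],
  ],
)

```text
clock: 12.1
position: [0.5384, 0.0416, 0.0992]
ee_rot: [-0.707, -0.0, 0.707, -0.0]
ft_force: [0.4, 0.7, -0.2]
grip_width: 0.503
```

arm_command(
  moves=[
    [[1,0.04,0,0,0],[1,0.04,0,0,0],[1,0,0,0,0]],
  ],
)

```text
clock: 12.35
position: [0.5383, 0.0415, 0.0971]
ee_rot: [-0.707, -0.0, 0.707, -0.0]
ft_force: [-0.2, 0.4, 1.0]
grip_width: 0.503
```

```bash
python3 look.py w8 cell_center
```

```text
[0.5383 0.0415 0.0971] [-0.707  -0.0003  0.7072 -0.0004] [-0.2379  0.448   1.006 ] 0.5032801324963462
cell_center [295.8 277.4] 0.75 [0.5227 0.0402 0.0205]
```

View pics/w8.png

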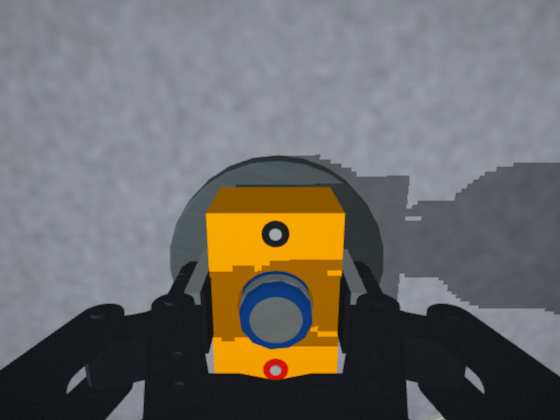

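arm_command(
  moves=[
    [[1,0.04,0,0,0],[1,0.04,0,0,0],[1,0,0,0,0]],
  ],
)

```text
clock: 12.7
position: [0.5379, 0.0414, 0.0947]
ee_rot: [-0.707, -0.0, 0.708, -0.0]
ft_force: [0.2, 0.9, -1.5]
grip_width: 0.504
```

arm_command(
  moves=[
    [[1,0.04,0,0,0],[1,0.02,0,0,0],[1,0,0,0,0]],
  ],
)

```text
clock: 12.95
position: [0.5383, 0.0415, 0.0937]
ee_rot: [-0.707, -0.0, 0.707, -0.0]
ft_force: [0.4, -0.1, -2.0]
grip_width: 0.507
```

arm_command(
  moves=[
    [[1,0.02,0,0,0],[1,0,0,0,0]],
  ],
)

```text
clock: 13.12
position: [0.5384, 0.0415, 0.0933]
ee_rot: [-0.707, -0.0, 0.707, -0.0]
ft_force: [-0.6, 0.5, -1.3]
grip_width: 0.504
```

arm_command(
  moves=[
    [[1,0.02,0,0,0],[1,0,0,0,0]],
  ],
)

```text
clock: 13.28
position: [0.5384, 0.0415, 0.0928]
ee_rot: [-0.707, -0.0, 0.707, -0.0]
ft_force: [-0.4, 0.1, -1.1]
grip_width: 0.504
```

arm_command(
  moves=[
    [[1,0.02,0,0,0],[1,0,0,0,0]],
  ],
)

```text
clock: 13.45
position: [0.5384, 0.0415, 0.0923]
ee_rot: [-0.707, -0.0, 0.707, -0.0]
ft_force: [-0.9, -0.1, -2.0]
grip_width: 0.508
```

arm_command(
  moves=[
    [[1,0.02,0,0,0],[1,0,0,0,0]],
  ],
)

```text
clock: 13.62
position: [0.5384, 0.0415, 0.0918]
ee_rot: [-0.707, -0.0, 0.707, -0.0]
ft_force: [0.7, 0.6, -1.1]
grip_width: 0.509
```

arm_command(
  moves=[
    [[1,0.02,0,0,0],[1,0,0,0,0]],
  ],
)

```text
clock: 13.78
position: [0.5385, 0.0416, 0.0915]
ee_rot: [0.707, 0.0, -0.707, 0.0]
ft_force: [-0.8, 0.8, 0.4]
grip_width: 0.502
```

arm_command(
  moves=[
    [[1,0.02,0,0,0],[1,0,0,0,0]],
  ],
)

```text
clock: 13.95
position: [0.5385, 0.0416, 0.0915]
ee_rot: [0.707, 0.0, -0.707, 0.0]
ft_force: [-3.5, -0.8, 7.4]
grip_width: 0.504
```

arm_command(
  moves=[
    [[1,-0.01,0,0,0],[1,0,0,0,0],[1,0,0,0,0]],
  ],
  force=20,
)

```text
clock: 14.2
position: [0.5385, 0.0416, 0.0915]
ee_rot: [0.707, 0.0, -0.707, 0.0]
ft_force: [-4.0, -0.7, 7.3]
grip_width: 0.504
```

arm_command(
  moves=[
    [[0.45,0,0,0,0],[0.4,0,0,0,0],[0.35,0,0,0,0],[0.3,0,0,0,0],[0.3,0,0,0,0]],
  ],
)

```text
clock: 14.62
position: [0.5385, 0.0416, 0.0911]
ee_rot: [0.707, 0.0, -0.707, 0.0]
ft_force: [-0.3, -0.3, -0.3]
grip_width: 0.701
```

```bash
python3 look.py w9 cell_center
```

```text
[0.5385 0.0416 0.0911] [ 0.7071  0.0004 -0.7071  0.0004] [-0.3069 -0.2733 -0.325 ] 0.701381880396344
cell_center [307.4 277. ] 0.86 [0.521  0.0404 0.0205]
```

View pics/w9.png

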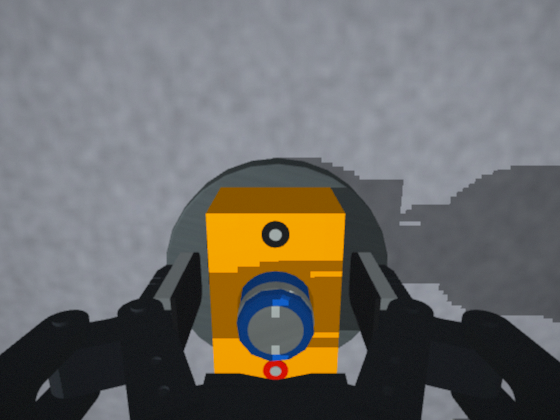

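arm_command(
  moves=[
    [[0.3,-0.2,0,0,0],[0.3,-0.5,0,0,0],[0.3,-0.5,0,0,0],[0.3,-0.1,0,0,0],[0.3,0,0,0,0],[0.3,0,0,0,0]],
  ],
)

```text
clock: 15.22
position: [0.5386, 0.0414, 0.1241]
ee_rot: [0.707, 0.0, -0.707, 0.0]
ft_force: [0.4, 0.2, 0.3]
grip_width: 0.7
```

```bash
python3 look.py w10 cell_center; python3 - <<'E'
from h import *
np.set_printoptions(precision=4,suppress=True)
i=dict(manip.camera_info('wrist'))
for d in manip.pinpoint('cell_center','wrist'): print(d,atz('wrist',d['pixel'],.0495,i))
j=dict(i);j['pose']=np.load('pics/w9.npy')
print(tri([ray('wrist',d['pixel'],i),ray('wrist',(307.4,277),j)]))
o=np.array(manip.get_obs()['position'])
for dz in (.065,.070,.073):
  for dy in (.012,.0297):
    print(dz,dy,proj('wrist',o+[0,dy,-dz],i))
save('scene','s10.png');a=cv2.imread('pics/s10.png')[170:260,230:350];cv2.imwrite('pics/c10.png',cv2.resize(a,None,fx=6,fy=6,interpolation=3))
E
```

```text
[0.5386 0.0414 0.1241] [ 0.7074  0.0002 -0.7068  0.0004] [0.3968 0.1563 0.2832] 0.700412054472308
cell_center [263.8 275.2] 0.88 [0.5254 0.041  0.0205]
{'pixel': [263.8, 275.2], 'confidence': 0.88} [0.5392 0.0411 0.0495]
(array([0.5394, 0.0409, 0.0499]), [np.float64(0.00022049359029736342), np.float64(0.0002204935902973536)])
0.065 0.012 (np.float64(275.86746829987885), np.float64(243.7058366108573))
0.065 0.0297 (np.float64(275.8255735630329), np.float64(198.7244155559784))
0.07 0.012 (np.float64(270.0671131675759), np.float64(244.6820142976461))
0.07 0.0297 (np.float64(270.02598247706015), np.float64(201.11130843916413))
0.073 0.012 (np.float64(266.75828292082235), np.float64(245.2388778314432))
0.073 0.0297 (np.float64(266.7176040250067), np.float64(202.47291219105455))
```

View pics/w10.png

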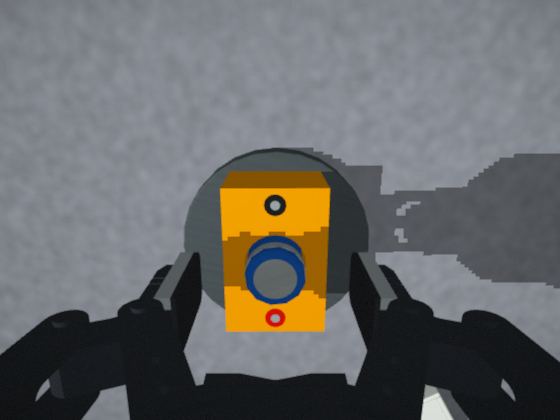

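View pics/c10.png

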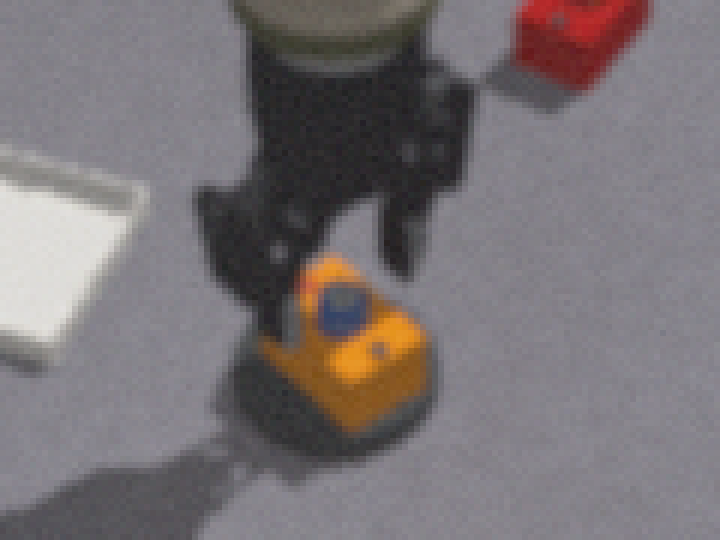

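arm_command(
  moves=[
    [[0.4,0,0.01,-0.03,0],[0.5,0,0,0,0],[0.6,0,0,0,0],[0.65,0,0,0,0],[0.7,0,0,0,0],[0.75,0,0,0,0],[0.8,0,0,0,0],[0.85,0,0,0,0],[0.9,0,0,0,0],[1,0,0,0,0],[1,0,0,0,0]],
  ],
  force=25,
)

```text
clock: 16.33
position: [0.5392, 0.0414, 0.1237]
ee_rot: [0.707, 0.0, -0.707, 0.0]
ft_force: [0.2, 0.3, 1.3]
grip_width: 0.252
```

```bash
python3 look.py w11 cell_center
```

```text
[0.5392 0.0414 0.1237] [ 0.7072  0.0003 -0.7071  0.0004] [0.1828 0.3359 1.3362] 0.2524826182492942
cell_center [264.5 275.8] 0.66 [0.5257 0.0406 0.0205]
```

View pics/w11.png

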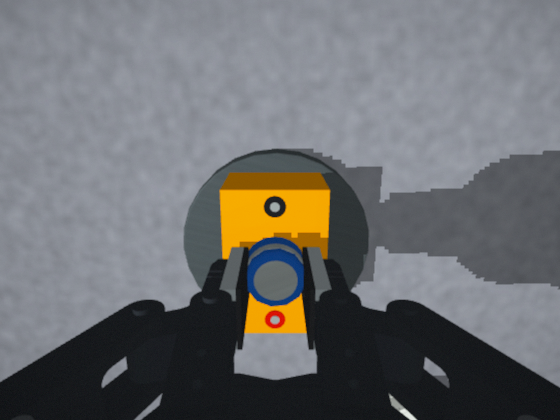

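arm_command(
  moves=[
    [[1,0,0,0,0],[1,-0.1,0,0,0],[1,-0.15,0,0,0],[1,-0.2,0,0,0],[1,-0.3,0,0,0],[1,-0.5,0,0,0],[1,-0.5,0,0,0],[1,-0.5,0,0,0],[1,-0.3,0,0,0],[1,0,0,0,0],[1,0,0,0,0]],
  ],
  force=35,
)

```text
clock: 17.35
position: [0.5394, 0.0413, 0.1879]
ee_rot: [0.708, 0.0, -0.707, 0.0]
ft_force: [-0.7, 0.4, -1.2]
grip_width: 0.247
```

```bash
python3 look.py w12 cell_center dish
```

```text
[0.5394 0.0413 0.1879] [ 0.7075  0.0002 -0.7067  0.0004] [-0.6821  0.4429 -1.1786] 0.2468636797514056
cell_center [264.  276.6] 0.94 [0.4954 0.0398 0.0205]
cell_center [197.3 271.4] 0.71 [0.5429 0.0433 0.0205]
```

View pics/w12.png

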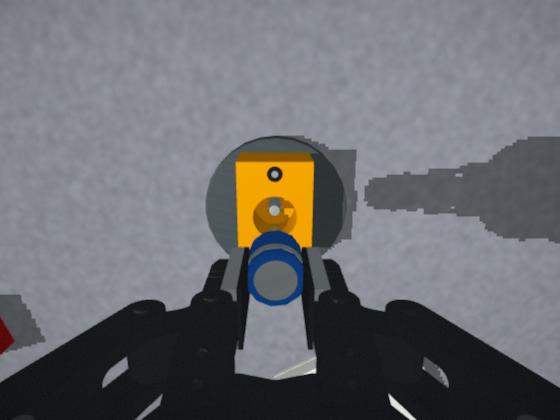

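arm_command(
  moves=[
    [[1,0,0.4,0,0],[1,0,0.8,0.2,0],[1,0,1,0.3,0],[1,0,1,0.4,0],[1,0,1,0.4,0],[1,0,1,0.4,0],[1,0,1,0.4,0],[1,0,1,0.4,0],[1,0,1,0.4,0],[1,0,1,0.2,0],[1,0,1,0,0],[1,0,0.6,0,0]],
  ],
)

```text
clock: 18.5
position: [0.4605, -0.2324, 0.187]
ee_rot: [-0.707, 0.001, 0.707, 0.0]
ft_force: [-0.2, -0.9, 0.3]
grip_width: 0.247
```

arm_command(
  moves=[
    [[1,0,0.25,0,0],[1,0,0,0,0],[1,0,0,0,0]],
  ],
)

```text
clock: 18.75
position: [0.4619, -0.2344, 0.1871]
ee_rot: [-0.707, -0.001, 0.707, -0.0]
ft_force: [-0.4, -0.7, -0.7]
grip_width: 0.253
```

```bash
python3 look.py w13 dish; python3 - <<'E'
from h import *
np.set_printoptions(precision=4,suppress=True)
for p in [(231,356),(219,404),(276,421),(291,375)]: print(atz('top',p,.015))
save('top','t13.png')
for d in manip.pinpoint('dish','top'): print(d,atz('top',d['pixel'],0))
E
```

```text
[ 0.4619 -0.2344  0.1871] [-0.7069 -0.0007  0.7073 -0.0001] [-0.4055 -0.6652 -0.6973] 0.25287729180474866
dish [328.3  25.5] 0.95 [ 0.3524 -0.0388  0.    ]
dish [189.  270.4] 0.58 [ 0.4656 -0.2313  0.    ]
[ 0.5154 -0.1652  0.015 ]
[ 0.5413 -0.2754  0.015 ]
[ 0.4132 -0.3024  0.015 ]
[ 0.3824 -0.1992  0.015 ]
{'pixel': [306.4, 302.5], 'confidence': 0.73} [ 0.352  -0.0411  0.    ]
{'pixel': [253.9, 382.6], 'confidence': 0.63} [ 0.4647 -0.2252  0.    ]
```

View pics/w13.png

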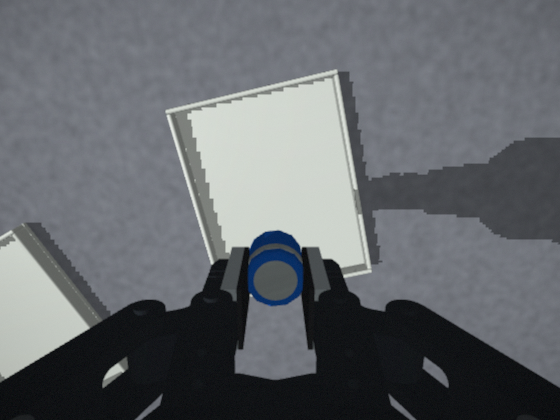

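View pics/t13.png

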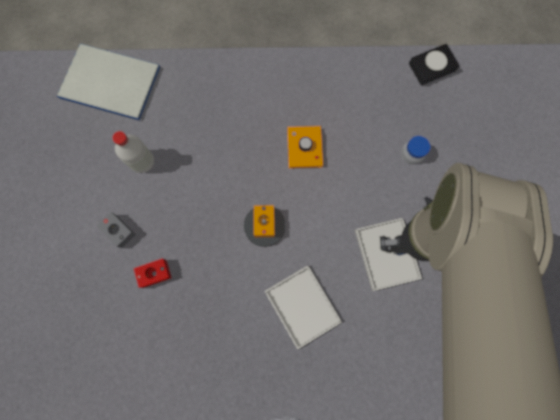

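arm_command(
  moves=[
    [[1,0.3,0,0,0],[1,0.6,0,0,0],[1,0.7,0,0,0],[1,0.7,0,0,0],[1,0.6,0,0,0],[1,0.4,0,0,0],[1,0.2,0,0,0],[1,0.1,0,0,0],[1,0,0,0,0],[1,0,0,0,0]],
  ],
)

```text
clock: 19.78
position: [0.4624, -0.2351, 0.098]
ee_rot: [0.707, 0.0, -0.707, 0.001]
ft_force: [-0.5, -0.3, -0.8]
grip_width: 0.244
```

arm_command(
  moves=[
    [[1,0.04,0,0,0],[1,0.04,0,0,0],[1,0.04,0,0,0],[1,0,0,0,0]],
  ],
)

```text
clock: 20.12
position: [0.462, -0.235, 0.0945]
ee_rot: [0.707, 0.0, -0.707, 0.0]
ft_force: [-1.2, -1.0, -1.0]
grip_width: 0.249
```

arm_command(
  moves=[
    [[1,0.04,0,0,0],[1,0,0,0,0]],
  ],
)

```text
clock: 20.28
position: [0.4619, -0.235, 0.0933]
ee_rot: [-0.707, -0.0, 0.707, -0.0]
ft_force: [0.3, -0.4, -0.6]
grip_width: 0.253
```

arm_command(
  moves=[
    [[1,0.04,0,0,0],[1,0,0,0,0]],
  ],
)

```text
clock: 20.45
position: [0.4619, -0.235, 0.0923]
ee_rot: [-0.707, -0.0, 0.707, -0.0]
ft_force: [0.5, 0.0, -0.7]
grip_width: 0.246
```

arm_command(
  moves=[
    [[1,0.04,0,0,0],[1,0,0,0,0]],
  ],
)

```text
clock: 20.62
position: [0.4619, -0.2349, 0.0912]
ee_rot: [-0.707, -0.0, 0.707, -0.0]
ft_force: [0.5, 0.1, -0.3]
grip_width: 0.246
```

arm_command(
  moves=[
    [[1,0.03,0,0,0],[1,0,0,0,0]],
  ],
)

```text
clock: 20.78
position: [0.4619, -0.235, 0.0906]
ee_rot: [-0.707, -0.0, 0.707, -0.0]
ft_force: [-0.4, 0.1, -0.5]
grip_width: 0.244
```

arm_command(
  moves=[
    [[1,0.02,0,0,0],[1,0,0,0,0]],
  ],
)

```text
clock: 20.95
position: [0.4619, -0.235, 0.0901]
ee_rot: [-0.707, -0.0, 0.707, -0.0]
ft_force: [-0.3, 1.1, -1.8]
grip_width: 0.249
```

arm_command(
  moves=[
    [[1,0.02,0,0,0],[1,0,0,0,0]],
  ],
)

```text
clock: 21.12
position: [0.4621, -0.235, 0.0898]
ee_rot: [0.707, 0.0, -0.707, 0.0]
ft_force: [0.4, 0.9, 2.2]
grip_width: 0.25
```

arm_command(
  moves=[
    [[0.74,0,0,0,0],[0.72,0,0,0,0],[0.7,0,0,0,0],[0.65,0,0,0,0],[0.55,0,0,0,0],[0.45,0,0,0,0],[0.4,0,0,0,0],[0.4,0,0,0,0]],
  ],
  force=20,
)

```text
clock: 21.78
position: [0.462, -0.235, 0.0897]
ee_rot: [0.707, 0.0, -0.707, 0.0]
ft_force: [-0.4, 0.3, -0.3]
grip_width: 0.603
```

```bash
python3 look.py w14
```

```text
[ 0.462  -0.235   0.0897] [ 0.7071  0.0003 -0.7071  0.0004] [-0.4086  0.2755 -0.2512] 0.6030110742029587
```

View pics/w14.png

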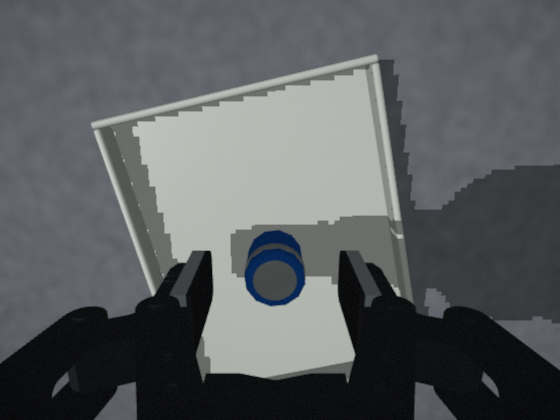

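Cell stands free at about (270,275) between the open pads, in the dish. Retreat straight up, then check.

arm_command(
  moves=[
    [[0.4,-0.3,0,0,0],[0.4,-0.7,0,0,0],[0.4,-1,0,0,0],[0.4,-1,0,0,0],[0.4,-1,0,0,0],[0.4,-1,0,0,0],[0.4,-1,0,0,0],[0.4,-1,0,0,0],[0.4,-0.5,0,0,0],[0.4,0,0,0,0],[0.4,0,0,0,0]],
  ],
)

```text
clock: 22.75
position: [0.4621, -0.235, 0.278]
ee_rot: [0.708, 0.0, -0.707, 0.001]
ft_force: [-0.2, 0.5, -0.1]
grip_width: 0.6
```

```bash
python3 look.py w15 cell_center dish; python3 - <<'E'
from h import *
np.set_printoptions(precision=4,suppress=True)
for n in ('scene','top'):
    save(n,n+'15.png')
    for q in ('wash_bottle','sample_jar','plug_board'):
        for d in manip.pinpoint(q,n)[:1]: print(n,q,np.round(d['pixel'],1),d['confidence'])
a=cv2.imread('pics/scene15.png');cv2.imwrite('pics/c15.png',cv2.resize(a[160:300,140:340],None,fx=4,fy=4,interpolation=3))
E
```

```text
[ 0.4621 -0.235   0.278 ] [ 0.7076  0.     -0.7066  0.0007] [-0.18    0.4546 -0.1006] 0.6000126533368997
cell_center [173.5 277.1] 0.62 [ 0.4623 -0.2374  0.0205]
dish [164.1 271.7] 0.82 [ 0.4669 -0.2325  0.    ]
dish [274.7  84.1] 0.7 [ 0.3529 -0.0419  0.    ]
scene wash_bottle [218.2 402.9] 0.91
scene sample_jar [347.4 214.8] 0.69
scene plug_board [296.  303.4] 0.67
top wash_bottle [162.3 141.1] 0.88
top sample_jar [154.2 415. ] 0.81
top plug_board [148.2 302.1] 0.82
```

View pics/w15.png

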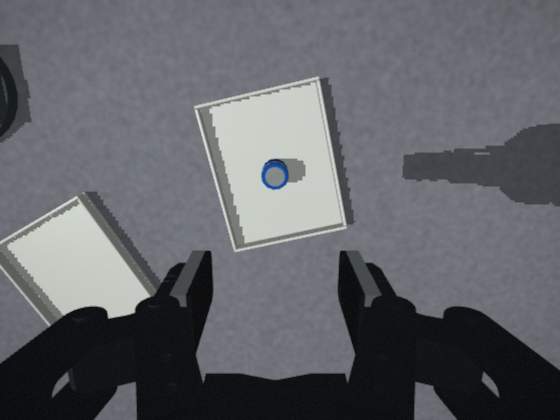

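View pics/c15.png

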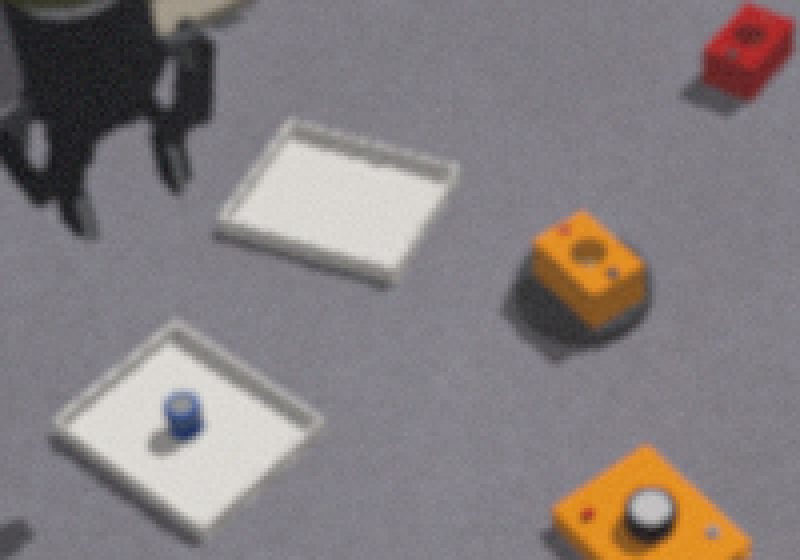

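The cell stands upright near the middle of the right-hand dish, and the holder is flat on the disc. The bystanders are where they were.

```bash
python3 -c "
from workcell import manip
print(manip.hand_in())"
```

```text
the job is handed in; nothing more can be done
None
```

The job is handed in at about 23 s of the 72 s allowed. The holder is seated on the ejector disc over the pin, and the cell stands upright in the right-hand white dish.

- **Pressing the holder down:** I located the pin from two wrist views, which agreed within 1 mm: about 6 mm from the disc centre, nearly along +x. It entered the hole on the first descent, so no search was needed. The net upward force I read while pressing was about 10 N, against the 35 N limit.
- **Moving the cell:** I drew it out by its raised end and set it down with about 3 N of contact. I then released it and backed straight up.
- **Last checks:** The cell is about 2 mm from my measured dish centre, and it is upright. The holder is flat on the disc and the gripper is clear. The three bystanders are within about 3 px of their starting positions in both fixed cameras.
- **Disagreements:** The force while raising the cell read only about 2–4 N, against the 5–10 N given. Pictures showed the holder had not slipped in the grip and that the cell did rise. The dish position came out up to about 10 mm different between cameras, within the placing tolerance of ±42 mm or more.

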